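Start the stirrer: beaker on the plate, speed dial to the red marker

TASK

Lift the small beaker onto the middle of the magnetic stirrer's round white plate and set it down upright, without dropping it. Then turn the stirrer's black speed dial clockwise until its white pointer line stands at the red marker tab on the scale, and let go. Keep the beaker upright all the time and leave the two brown bottles where they stand.

Things in the scene. Friction and masses are not known exactly. Their poses are not given: they have to be found in the camera images.
- stirrer: magnetic stirrer, fixed: a white box 220 x 120 mm with a grey top face 55 mm above the worktop. Origin under its centre; its x axis runs along the 220 mm from the dial end (-x, towards the robot) to the plate end (+x), z up. The dial's axis is vertical, at x = -63 mm, y = 0; the plate's centre at x = +57 mm, y = 0.
- plate_centre (a point): centre of the top face of the round white plate (90 mm across, 62 mm above the worktop, fixed)
- dial (a joint): the stirrer's dial, a vertical-axis knob on the top face: angle in rad, 0 at its lower stop, growing as it turns clockwise seen from above, stop at 4.71 (270 degrees). It turns smoothly (no springs), without clicks, against a steady friction of about 0.05 N m and stays where it is left.
- dial_grip (a point): point on the dial's axis inside its grip bar, 23 mm above the grey top face. The black grip bar is upright, 50 mm long, 13 mm thick, and reaches from 7 to 36 mm above the grey top face; under it is a flat black disc 60 mm across. The bar lies along the line from the axis to pointer_tip; pinch it across its 13 mm.
- pointer_tip (a point): end of the dial's white pointer line, on the edge of the black disc 30 mm from the axis; turns with the dial. The white line runs along the top of one half of the bar and down that end; the other half has no line.
- mark (a point): the place for the pointer tip that the red marker tab on the scale points at: 30 mm from the dial's axis, at the same height as pointer_tip, straight inward of the tab. The tab (red, 16 mm long, 8.5 mm wide, 3 mm high, with a pointed inner end, fixed on the top face just outside the black disc) does not turn with the dial. It always stands clockwise of the starting pointer, by about 0.7 to 2.6 rad.
- beaker_small: small round glass beaker with a pink filling and a spout, loose, 65 mm high, 48 mm across the wall below the rim and 53 x 57 mm at the rim (top 8 mm), about 0.11 kg. Origin at the centre of its underside, z up; spout along its y axis.
- iodine_bottle: brown bottle with a white cap, 43 mm across, 96 mm high, standing loose left of the beaker; origin at the centre of its underside, z up. Leave alone.
- indicator_bottle: brown bottle with a black cap, 42 mm across, 93 mm high, standing loose in the low beige tray (walls 37 mm high) beyond the beaker; origin at the centre of its underside, z up. Leave alone.
Not all that is in view belongs to the job. What is shaped like the beaker_small but green or turquoise is not meant.

How it is judged:
On the way, in this order (a step that is already met when the one before it is completed fails the run):
1. the beaker stands released, upright, on the middle of the plate (horizontal distance between beaker_small and plate_centre below 0.02 m and z of beaker_small in the frame of plate_centre below 0.004 m and angle between beaker_small's own z axis and vertical below 0.1 rad and contact force between beaker_small and the fingers below 0.1 N and linear speed of beaker_small below 0.03 m/s), for 0.2 s.
2. the dial's pointer stands at the red marker (horizontal distance between pointer_tip and mark below 0.0045 m and contact force between stirrer and the fingers below 0.1 N), for 0.2 s.
At the end, for the whole second after the job is handed in: The beaker stands upright and at rest on the plate, its centre within 20 mm of the plate's centre, and the dial, let go, has its pointer tip within 4.5 mm (0.15 rad) of the place the red marker points at (horizontal distance between pointer_tip and mark below 0.0045 m and horizontal distance between beaker_small and plate_centre below 0.02 m and z of beaker_small in the frame of plate_centre between -0.004 and 0.004 m and angle between beaker_small's own z axis and vertical below 0.1 rad and linear speed of beaker_small below 0.03 m/s); the robot touches nothing.
It fails at once if the beaker is tipped by more than about 30 degrees (angle between beaker_small's own z axis and vertical above 0.5 rad).
It fails at once if the beaker is dropped onto the stirrer (let go with its underside more than 15 mm above the plate) (horizontal distance between beaker_small and plate_centre below 0.08 m and z of beaker_small in the frame of plate_centre above 0.015 m and contact force between beaker_small and the fingers below 0.05 N).
It fails at once if the white-capped brown bottle is moved by more than 30 mm (distance of iodine_bottle from where it was at the start of the episode above 0.03 m).
It fails at once if the black-capped brown bottle is moved by more than 30 mm (distance of indicator_bottle from where it was at the start of the episode above 0.03 m).
It also fails if it takes over 58 s, if anything falls off the work surface, if the arm or the gripper's body presses on something with over 40 N, if the wrist force passes 120 N, or if a joint passes its speed limit or range.

ROBOT

A 7-joint arm with a two-finger parallel gripper is mounted at the origin on a cart in front of the work surface, level with it; the furniture and walls round the work are solid. World frame = base frame: x ahead of the robot, y to its left, z up, the work surface at z = 0. Lengths are in m, angles in rad, forces in N, time in s.
With the tool pointing down it reaches from about 0.35 to 0.9 m from the base axis. Payload 8.1 kg.
Tool frame: the origin (TCP) lies on the mounting face of the last link; the fingertips stand 178 mm ahead of it and the grasp point (between the pads) lies 159 mm ahead of it (arm.hold_point_z is the x of the grasp point in the tool frame, in m); x points along the fingers, z is the direction in which the jaws open and shut, and the axes are right-handed (so a half turn about x gives the same grasp; the last joint's range is limited). The gripper opens to 92 mm and grips with 3 to 60 N. Pads are 19 mm wide; open, the fingers measure 130 mm over their backs; the gripper's body (75 mm by 190 mm) begins 47 mm behind the grasp point.
Start: joints at [-1.389, 0.434, 0.025, 1.573, -0.012, 1.134, -0.075], TCP at [0.176, 0.6, 0.405] pointing down, gripper open.
Joint ranges: [-2.62, 2.62], [-0.44, 2.09], [-1.27, 1.32], [0.08, 2.57], [-1.32, 4.46], [0.12, 2], [-2.74, 2.74]. Speed limits (rad/s): [2.22, 2.22, 3.01, 3.01, 3.14, 3.14, 3.14].

INTERFACE

Orientations are given as a unit quaternion [x, y, z, w].
In Python, from plant import arm gives the robot as it stands. The module is installed in compiled form; this text tells all that it offers. Calls block until the motion is done:
- arm.move_ptp(position, orientation): joint-space move of the TCP to a pose.
- arm.line_to(position, orientation=None, feed=0.15): straight line of the TCP; orientation=None keeps the orientation; feed is the mean speed in m/s.
- arm.set_joints(angles): joint-space move.
- arm.set_gripper(opening, effort=None): finger opening in m; effort is the grip in N (None keeps the last); returns when the fingers have stopped.
- arm.sleep(seconds).
- arm.solve_ik(position, orientation): joint angles nearest the present ones, or None.
- arm.read_state(): the state.
- arm.get_image(name): name is "scene" or "top" or "wrist"; returns a dict with "frame" (384x512x3 uint8, red, green, blue), "z_map" (384x512 float32, m along the optical axis (not along the pixel's ray), 0 where there is no reading), "fovy" (degrees; the focal length in pixels is half the picture's height over the tangent of half this angle, whatever the lens; pixels are square), "cx", "cy" (the principal point, pixels), "R" (3x3) and "t" (3): a world point X has camera coordinates R X + t; the wrist camera has in their place "T_tool_cam" (4x4, takes a point from camera to tool coordinates, whose origin is the TCP and whose axes are the tool frame's). Camera axes: x right, y down, z forward; pixel columns grow to the right and rows downward; lengths in m; the calibration is good to about 2 mm. A picture is of the moment at which its call begins: read the wrist's pose just before it.
A pose or a line that the arm cannot do raises arm.Unreachable and nothing moves.
- arm.close_job(): hands the job in, once; it reports no verdict.
The state is a dict: "time_s": time; "joint_positions": joint angles; "joint_velocities": joint speeds; "joint_efforts": joint torques, N m; "position": TCP position; "tcp_rot": TCP orientation; "ft_force": force on the tool from outside, world axes, zero at the start; "wrist_torque": the same for the moment, N m; "opening": finger opening in m.
Only numpy, scipy, OpenCV 4.12 (cv2) and the standard library are available. Lean on these libraries where they do the work, as an engineer would, in place of code of your own. Each camera call takes 0.05 s, during which the arm holds its last target.

## Working session

There is one attempt and no reset: what is moved stays moved. The work goes in short steps, each a Python script; the robot and the scene stay as the last script left them, time stands still between calls to the robot, and variables do not carry over. Pictures are saved under pics/ and viewed, and the job is handed in when it is done.

```bash
mkdir -p pics; python3 - <<'E'
from plant import arm
import cv2,pickle
s=arm.read_state();print(s['time_s'],s['position'],s['tcp_rot'],s['opening'])
for n in("scene","top","wrist"):
    im=arm.get_image(n);pickle.dump(im,open(f'pics/{n}0.pkl','wb'));cv2.imwrite(f'pics/{n}0.png',im['frame'][:,:,::-1])
    print(n,im['fovy'],im['cx'],im['cy'],im.get('R'),im.get('t'),im.get('T_tool_cam'))
E
```

```text
0.0 [0.17555939 0.59958262 0.40395176] [-0.424334    0.5663338   0.42358519  0.56549294] 0.0915507323985758
scene 54.047325482167835 263.95768955744023 187.9189716150091 [[-0.82806013 -0.56060367  0.00632052]
 [-0.22221115  0.31783295 -0.92173989]
 [ 0.5147219  -0.76466054 -0.38775717]] [0.66159877 0.08505146 1.11168484] None
top 47.95058154673848 258.4641109646019 187.09848928811792 [[ 0.0274206  -0.99960576 -0.00603654]
 [-0.99551399 -0.02676031 -0.09075125]
 [ 0.09055393  0.00849792 -0.9958553 ]] [0.35780392 0.58178268 0.98204385] None
wrist 66.87958624747341 254.08630788042677 188.91972615140116 None None [[-7.35568586e-06 -2.54176670e-01  9.67157805e-01  2.05590489e-02]
 [ 9.87719853e-04 -9.67157335e-01 -2.54176539e-01  6.77669894e-02]
 [ 9.99999512e-01  9.53411322e-04  2.58169449e-04  7.41123022e-04]
 [ 0.00000000e+00  0.00000000e+00  0.00000000e+00  1.00000000e+00]]
```

View pics/scene0.png

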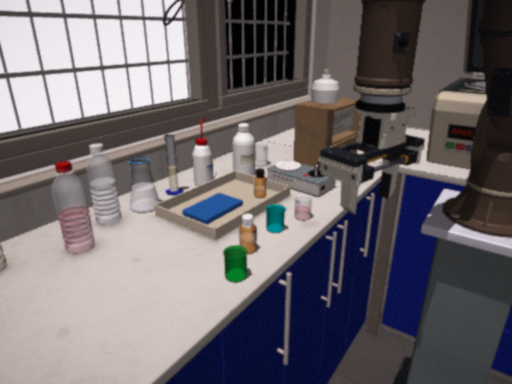

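View pics/top0.png

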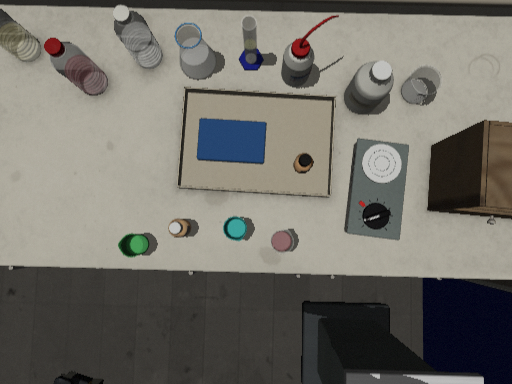

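View pics/wrist0.png

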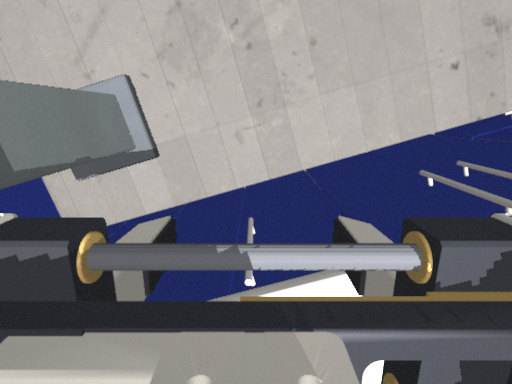

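The scene shows three small vessels: green (235,264), turquoise (276,219) and pink (303,208). In the top view they are at (134,244), (236,228) and (283,241). The pink one fits beaker_small. The stirrer's plate is at (381,162), its dial at (376,216) and the red tab near (362,204). I'll confirm with an enlarged crop.

```bash
python3 - <<'E'
import cv2
a=cv2.imread('pics/top0.png');b=cv2.imread('pics/scene0.png')
c=cv2.resize(a[195:265,210:310],(800,560),interpolation=cv2.INTER_CUBIC);cv2.imwrite('pics/c1.png',c)
c=cv2.resize(a[130:245,335:420],(444,600),interpolation=cv2.INTER_CUBIC);cv2.imwrite('pics/c2.png',c)
E
```

```text
(no output)
```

View pics/c1.png

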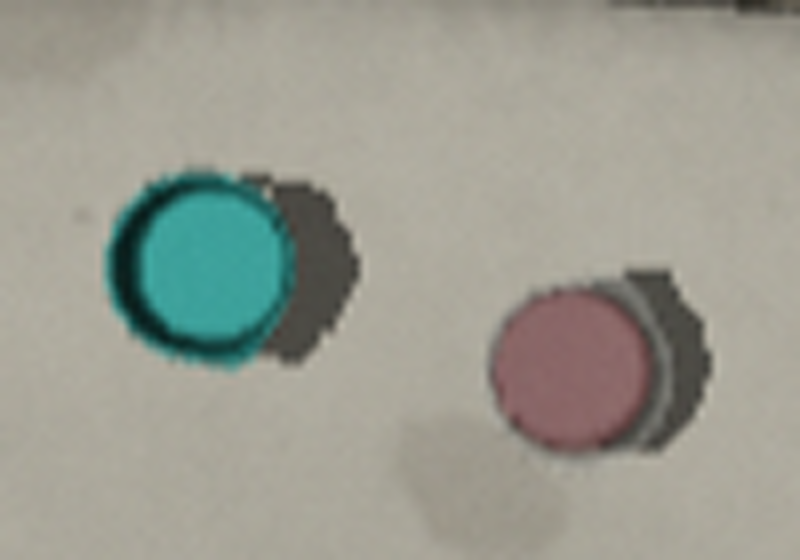

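View pics/c2.png

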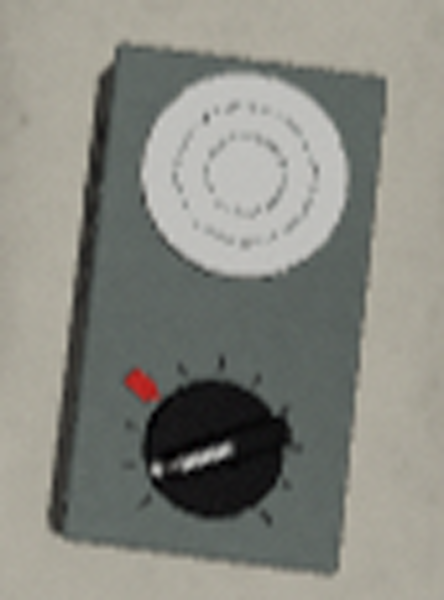

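```bash
cat > h.py <<'E'
import numpy as np,cv2,pickle
from scipy.spatial.transform import Rotation as Ro
def load(n): return pickle.load(open(f'pics/{n}.pkl','rb'))
def cam(im,pose=None):
    f=im['frame'].shape[0]/2/np.tan(np.radians(im['fovy'])/2)
    if 'R' in im and im['R'] is not None: R=np.array(im['R']);t=np.array(im['t'])
    else:
        T=np.eye(4);T[:3,:3]=Ro.from_quat(pose[1]).as_matrix();T[:3,3]=pose[0]
        W=np.linalg.inv(T@np.array(im['T_tool_cam']));R=W[:3,:3];t=W[:3,3]
    return f,R,t
def toplane(im,uv,z,pose=None):
    f,R,t=cam(im,pose);uv=np.atleast_2d(uv).astype(float)
    d=np.c_[(uv[:,0]-im['cx'])/f,(uv[:,1]-im['cy'])/f,np.ones(len(uv))]@R
    C=-R.T@t;s=(z-C[2])/d[:,2];return C+d*s[:,None]
def proj(im,X,pose=None):
    f,R,t=cam(im,pose);p=np.atleast_2d(X)@R.T+t
    return np.c_[f*p[:,0]/p[:,2]+im['cx'],f*p[:,1]/p[:,2]+im['cy']]
def blobs(mask,minA=20):
    n,l,s,c=cv2.connectedComponentsWithStats(mask.astype(np.uint8))
    return [(l==i,s[i],c[i]) for i in range(1,n) if s[i,4]>=minA]
def circ(im,m,z,pose=None):
    c,_=cv2.findContours(m.astype(np.uint8),0,cv2.CHAIN_APPROX_NONE);c=max(c,key=cv2.contourArea)[:,0]
    P=toplane(im,cv2.convexHull(c)[:,0],z,pose);q=P[:,:2]
    (x,y),r=cv2.minEnclosingCircle(q.astype(np.float32))
    A=np.c_[2*q,np.ones(len(q))];s=np.linalg.lstsq(A,(q**2).sum(1),rcond=None)[0]
    return s[:2],np.sqrt(s[2]+s[:2]@s[:2]),(x,y,r)
E
python3 - <<'E'
from h import *
im=load('top0');h=cv2.cvtColor(im['frame'],cv2.COLOR_RGB2HSV).astype(int);H,S,V=[h[:,:,i] for i in range(3)]
win=np.zeros(H.shape,bool);win[130:245,340:412]=1
w2=np.zeros(H.shape,bool);w2[225:258,265:300]=1
pk=((H>160)|(H<8))&(S>50)&w2
for m,s,c in blobs(pk): print('pink',s,c,np.median(im['z_map'][m]),[circ(im,m,z)[:2] for z in(.0,.045)])
zm=im['z_map'];f,R,t=cam(im)
for u,v in[(281,241),(236,228),(381,162),(381,185),(260,240)]:
    z=zm[v,u];X=R.T@(np.array([(u-im['cx'])/f*z,(v-im['cy'])/f*z,z])-t);print(u,v,X)
pl=win&(V>150)&(S<40)
for m,s,c in blobs(pl,200): print('plate',s,c,circ(im,m,.062))
dk=win&(V<40)
for m,s,c in blobs(dk,60): print('dark',s,c,circ(im,m,.06))
rd=win&(S>140)&((H<10)|(H>170))
for m,s,c in blobs(rd,8): print('red',s,c,toplane(im,c,.058))
gr=win&(V>60)&(V<125)
ms=np.zeros(H.shape,np.uint8);
for m,s,c in blobs((V<125)&win|pl|rd,500):
    print('box',s,c);ct,_=cv2.findContours(m.astype(np.uint8),0,cv2.CHAIN_APPROX_NONE);P=toplane(im,max(ct,key=len)[:,0],.055)[:,:2]
    r=cv2.minAreaRect((P*1000).astype(np.float32));print(r,cv2.boxPoints(r))
print(h[150:240:10,345:412:6,2])
E
```

```text
pink [272 231  20  20 307] [281.33224756 240.88925081] 0.99817175 [(array([0.44781881, 0.31584513]), np.float64(0.02314510919795146)), (array([0.44923969, 0.31798163]), np.float64(0.02213678440305352))]
281 241 [0.44818791 0.31794759 0.02717998]
236 228 [0.47523333 0.4230399  0.02567646]
381 162 [0.63337045 0.09696534 0.06142402]
381 185 [0.58169484 0.09491033 0.0543009 ]
260 240 [ 0.44823074  0.36659548 -0.00213021]
plate [ 340  130   72  115 2836] [373.75105783 183.6061354 ] (array([0.57817653, 0.1094907 ]), np.float64(0.1518410871858095), (0.5775458812713623, 0.10848557204008102, 0.15355749428272247))
plate [ 362  144   40   39 1173] [381.39045183 163.01875533] (array([0.63111324, 0.09610846]), np.float64(0.04417155720513284), (0.6309258341789246, 0.09614592045545578, 0.0446254163980484))
dark [363 203  28  26 493] [376.03651116 215.29817444] (array([0.51238218, 0.10786171]), np.float64(0.02960992813805302), (0.5117548704147339, 0.1068510040640831, 0.03149552643299103))
red [359 201   6   6  24] [361.70833333 203.58333333] [[0.53800821 0.13929893 0.058     ]]
box [ 340  130   72  115 8084] [375.42874814 187.1092281 ]
((578.2459716796875, 106.63703155517578), (262.7223815917969, 162.90147399902344), 0.5905104279518127) [[446.05234  186.7296  ]
 [447.73117   23.83679 ]
 [710.4396    26.544464]
 [708.76074  189.43727 ]]
[[172 173 106  97 193 190 189 191 192 101 104 168]
 [170 169 104 190 176 168 192 189 190 193 103 169]
 [172  50 103 120 191 192 178 191 147 190 100 168]
 [172  37 101 102 104 193 192 193  87  96 101 169]
 [173  58 100 102 102 101 101  98  99  97 171 170]
 [172  99 102 102  63 103 103 101 101  98 171 172]
 [167 105 101  56  25  22  19   9 100 101 174 170]
 [ 78 108 105  58  35  17  21  23 101 100 173 163]
 [ 55 106 106 104 102 108 103 102 104 102 170 169]]
```

```bash
cat >> h.py <<'E'
def quat(yaw):
    z=np.array([np.cos(yaw),np.sin(yaw),0]);x=np.array([0,0,-1.]);y=np.cross(z,x)
    return Ro.from_matrix(np.c_[x,y,z]).as_quat()
def tcp(p,hz=.159): return [p[0],p[1],p[2]+hz]
E
python3 - <<'E'
from h import *
from plant import arm
s=arm.read_state();print(Ro.from_quat(s['tcp_rot']).as_matrix().round(3),arm.hold_point_z)
for n,p in[('beaker',(.4487,.3172,.033)),('bk up',(.4487,.3172,.2)),('plate',(.631,.096,.097)),('plup',(.631,.096,.2)),('dial',(.5122,.1073,.088)),('dialup',(.5122,.1073,.2))]:
    for d in range(-180,180,30):
        j=arm.solve_ik(tcp(p),quat(np.radians(d)));print(n,d,None if j is None else np.round(j,2))
# wood box left edge heights
im=load('top0');f,R,t=cam(im);zm=im['z_map'].astype(float)
v,u=np.mgrid[0:384,0:512];P=(np.stack([(u-im['cx'])/f*zm,(v-im['cy'])/f*zm,zm],-1)-t)@R
m=(zm>0)&(P[...,0]>.35)&(P[...,0]<.75)&(P[...,1]<.03)&(P[...,2]>.08)
print(P[m].max(0),P[m].min(0),np.percentile(P[m][:,1],[95,99]))
E
```

```text
[[-0.    -0.96   0.281]
 [-0.001  0.281  0.96 ]
 [-1.    -0.    -0.001]] 0.1592
beaker -180 [-0.51  0.6  -0.29  1.94  0.27  0.63  2.17]
beaker -150 [-0.42  0.62 -0.4   1.94  0.38  0.66  2.6 ]
beaker -120 [-1.41  0.91  1.14  2.02 -1.05  0.97 -1.8 ]
beaker -90 [-1.11  0.65  0.57  2.   -0.56  0.66 -1.74]
beaker -60 [-1.04  0.62  0.47  1.99 -0.46  0.63 -1.32]
beaker -30 [-1.    0.61  0.4   1.99 -0.4   0.62 -0.86]
beaker 0 [-0.93  0.6   0.31  1.98 -0.31  0.61 -0.42]
beaker 30 [-0.87  0.59  0.22  1.98 -0.21  0.6   0.01]
beaker 60 [-0.8   0.58  0.12  1.97 -0.12  0.59  0.45]
beaker 90 [-0.74  0.58  0.03  1.96 -0.03  0.6   0.89]
beaker 120 [-0.67  0.58 -0.06  1.96  0.06  0.6   1.32]
beaker 150 [-0.58  0.59 -0.18  1.95  0.17  0.62  1.74]
bk up -180 [-0.53  0.37 -0.24  1.8   0.1   0.98  2.33]
bk up -150 [ 0.01  0.58 -1.06  1.76  0.56  1.14  2.44]
bk up -120 [-1.48  0.58  1.16  1.88 -0.6   1.09 -2.18]
bk up -90 [-1.24  0.41  0.72  1.86 -0.33  0.99 -1.95]
bk up -60 [-1.16  0.39  0.61  1.85 -0.27  0.98 -1.48]
bk up -30 [-1.09  0.38  0.5   1.85 -0.22  0.97 -1.01]
bk up 0 [-1.02  0.37  0.41  1.84 -0
[... 2257 characters left out ...]
lup -150 [-1.11  0.52  1.16  1.94 -0.56  1.05 -2.32]
dialup -120 [-1.11  0.52  1.16  1.94 -0.56  1.05 -1.79]
dialup -90 [-0.93  0.39  0.84  1.93 -0.35  0.97 -1.5 ]
dialup -60 [-0.84  0.36  0.7   1.92 -0.28  0.96 -1.05]
dialup -30 [-0.82  0.36  0.68  1.92 -0.27  0.96 -0.54]
dialup 0 [-0.77  0.35  0.61  1.92 -0.24  0.95 -0.05]
dialup 30 [-0.72  0.34  0.53  1.91 -0.21  0.95  0.44]
dialup 60 [-0.66  0.33  0.46  1.91 -0.18  0.94  0.93]
dialup 90 [-0.58  0.32  0.35  1.9  -0.13  0.94  1.4 ]
dialup 120 [-0.47  0.32  0.21  1.89 -0.08  0.94  1.87]
dialup 150 [-0.39  0.32  0.1   1.89 -0.04  0.94  2.35]
[ 0.68861894 -0.02693288  0.25419241] [ 0.51755873 -0.17313956  0.08001503] [-0.02966246 -0.02852093]
```

```bash
cat >> h.py <<'E'
def shot(arm,n):
    s=arm.read_state();im=arm.get_image('wrist');pose=(s['position'],s['tcp_rot']);im['pose']=pose
    pickle.dump(im,open(f'pics/{n}.pkl','wb'));cv2.imwrite(f'pics/{n}.png',im['frame'][:,:,::-1]);return im
E
python3 - <<'E'
from h import *
from plant import arm
arm.move_ptp(tcp((.4487,.3172,.22)),quat(0))
s=arm.read_state();print(s['time_s'],s['position'],s['joint_positions'])
im=shot(arm,'w1');print(proj(im,[[.4487,.3172,.028],[.4487,.3172,0]],im['pose']))
E
```

```text
1.6167 [0.44786621 0.31888419 0.37894436] [-1.02962536  0.34675706  0.4167481   1.81842047 -0.16407917  1.01006829
 -0.54359248]
[[254.45116986 175.3824537 ]
 [254.46297054 170.70566871]]
```

View pics/w1.png

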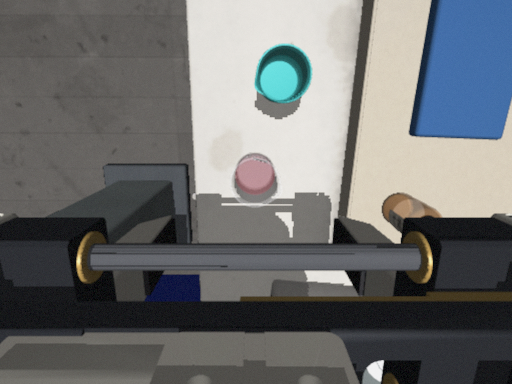

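The pink filling is at about (255,175), and the top-view estimate projects to (254.5,175.4), so the two agree. I'll grasp now.

```bash
python3 - <<'E'
from h import *
from plant import arm
arm.line_to(tcp((.4487,.3172,.07)),quat(0),feed=.15)
arm.line_to(tcp((.4487,.3172,.033)),quat(0),feed=.08)
s=arm.read_state();print(s['position'],s['ft_force'])
arm.set_gripper(.03,12);arm.sleep(.2)
s=arm.read_state();print(s['time_s'],s['opening'],s['ft_force'])
arm.line_to(tcp((.4487,.3172,.06)),feed=.08)
s=arm.read_state();print(s['time_s'],s['opening'],s['ft_force'],s['position'])
im=shot(arm,'w2')
i=arm.get_image('scene');cv2.imwrite('pics/s2.png',cv2.resize(i['frame'][140:280,200:400,::-1],(800,560)))
E
```

```text
[0.44877199 0.31714302 0.19191972] [-0.63292803  0.69296147 -0.62830208]
4.3667 0.04929997695545476 [-0.62770284  0.28003256  2.85192814]
4.8583 0.04956468686782751 [-0.65860021 -1.11487272 -0.60940904] [0.4487286  0.31732721 0.21938331]
```

View pics/w2.png

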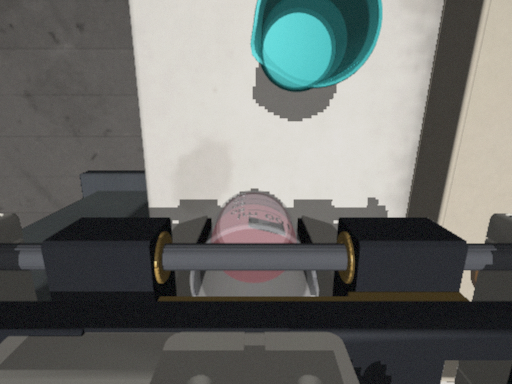

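View pics/s2.png

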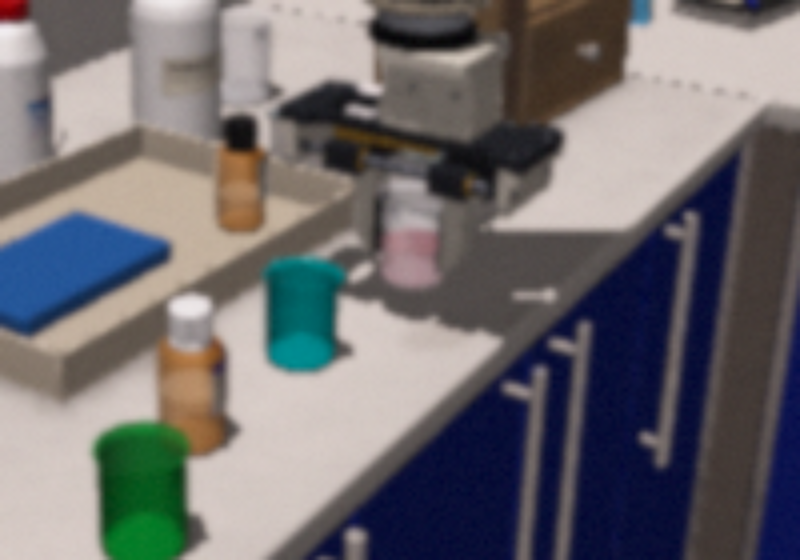

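```bash
python3 - <<'E'
from h import *
from plant import arm
arm.line_to(tcp((.4487,.3172,.17)),feed=.12)
arm.line_to(tcp((.631,.0962,.17)),feed=.14)
arm.line_to(tcp((.631,.0962,.11)),feed=.1)
arm.sleep(.3)
s=arm.read_state();print(s['time_s'],s['opening'],s['ft_force'],s['position'])
im=shot(arm,'w3')
i=arm.get_image('scene');cv2.imwrite('pics/s3.png',cv2.resize(i['frame'][110:220,220:380,::-1],(800,550)))
i=arm.get_image('top');pickle.dump(i,open('pics/t3.pkl','wb'))
E
```

```text
9.275 0.0500420384860024 [-0.3007433  -0.59360013 -2.16603855] [0.63113567 0.09623103 0.26952901]
```

View pics/w3.png

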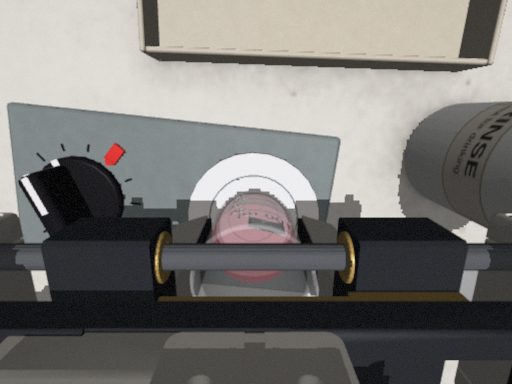

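View pics/s3.png

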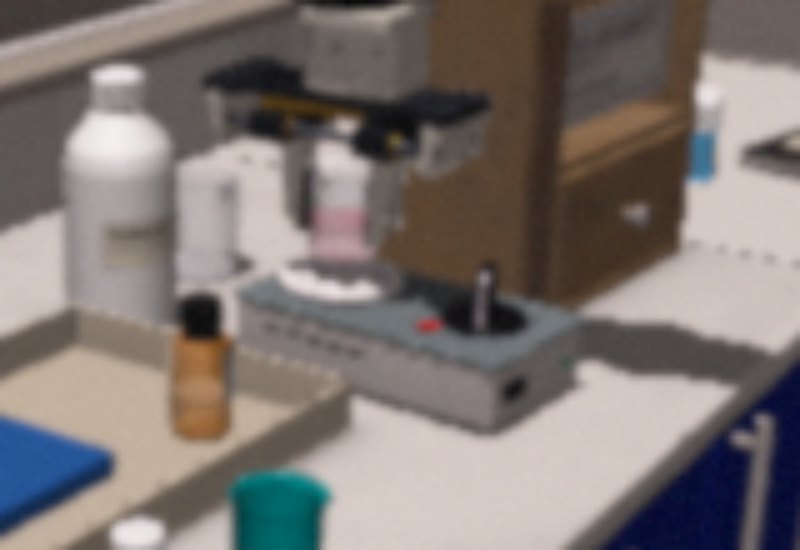

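```bash
python3 - <<'E'
from h import *
from plant import arm
b=arm.read_state()['ft_force'][2]
z=.110
arm.line_to(tcp((.631,.0962,.099)),feed=.05);arm.sleep(.1);z=.099
while True:
    s=arm.read_state();print(round(z,4),s['position'][2].round(4),s['ft_force'].round(2),s['opening'])
    if s['ft_force'][2]-b>1.5 or z<.0925: break
    z-=.001;arm.line_to(tcp((.631,.0962,z)),feed=.03);arm.sleep(.1)
im=shot(arm,'w4');print(arm.read_state()['time_s'])
E
```

```text
0.099 0.2579 [-0.89  0.55 -1.4 ] 0.04957532130295552
0.098 0.2571 [ 0.36  0.76 -1.73] 0.04955848436343528
0.097 0.256 [-0.2   0.16 -0.89] 0.05014175578252047
0.096 0.255 [ 0.57 -0.36 -1.29] 0.04962405636720781
0.095 0.2542 [-0.3  -0.39  1.88] 0.05000816693780775
11.3417
```

Contact came at the expected height. I'll open a little, check, then retract upwards.

```bash
python3 - <<'E'
from h import *
from plant import arm
arm.set_gripper(.09);arm.sleep(.3)
s=arm.read_state();print(s['time_s'],s['ft_force'].round(2),s['opening'])
arm.line_to(tcp((.631,.0962,.2)),feed=.12)
arm.move_ptp(tcp((.5122,.1073-.0,.23)),quat(0))
arm.sleep(.3)
im=shot(arm,'w5')
i=arm.get_image('top');pickle.dump(i,open('pics/t5.pkl','wb'));cv2.imwrite('pics/t5.png',cv2.resize(i['frame'][90:260,300:470,::-1],(600,600)))
i=arm.get_image('scene');pickle.dump(i,open('pics/s5.pkl','wb'));cv2.imwrite('pics/s5.png',cv2.resize(i['frame'][110:220,220:380,::-1],(800,550)))
print(arm.read_state()['time_s'])
E
```

```text
12.4667 [ 0.07 -0.14  0.17] 0.09000637516686358
14.5
```

View pics/w5.png

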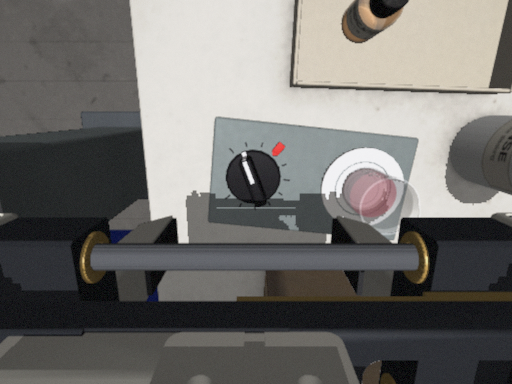

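View pics/s5.png

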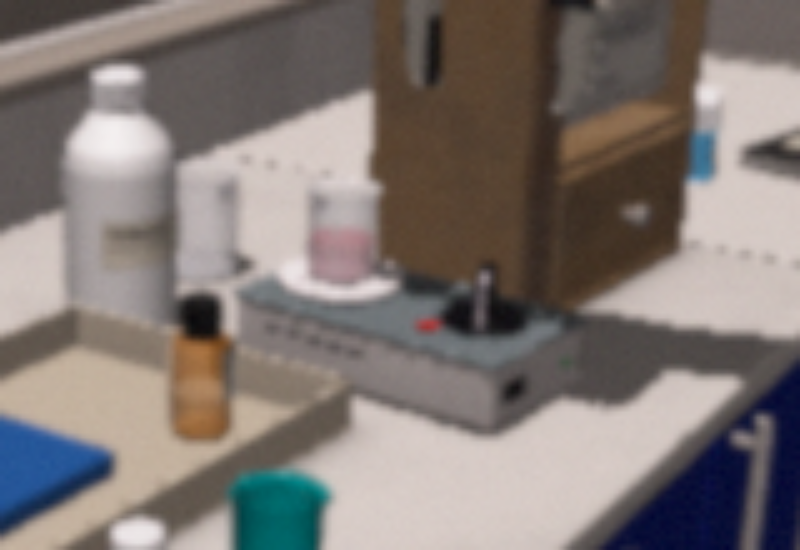

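View pics/t5.png

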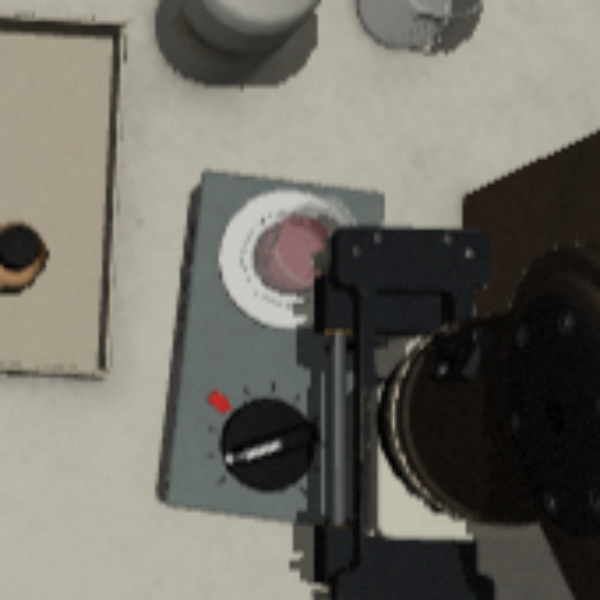

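```bash
cat > meas.py <<'E'
from h import *
def meas(im,pose=None,win=None):
    h=cv2.cvtColor(im['frame'],cv2.COLOR_RGB2HSV).astype(int);H,S,V=[h[:,:,i] for i in range(3)]
    def near(c,r,z): 
        v,u=np.mgrid[0:384,0:512];P=toplane(im,np.c_[u.ravel(),v.ravel()],z,pose);return (np.hypot(P[:,0]-c[0],P[:,1]-c[1])<r).reshape(H.shape)
    D=(.5122,.1075)
    n=near(D,.075,.058)
    red=[b for b in blobs(n&(S>140)&((H<10)|(H>170)),8)]
    m,s,c=max(red,key=lambda b:b[1][4]);R_=toplane(im,c,.0575,pose)[0]
    v,u=np.nonzero(m);P=toplane(im,np.c_[u,v],.0575,pose)[:,:2];w,E=np.linalg.eigh(np.cov((P-P.mean(0)).T));e=E[:,1]
    print('red',s,c.round(1),R_.round(4),'axis',e.round(2))
    nd=near(D,.045,.062)
    for mm,s,c in blobs(nd&(V<45),150): print('disc',s,c.round(1),[np.round(x,4) for x in circ(im,mm,.062,pose)[:2]])
    nw=near(D,.034,.07)
    for mm,s,c in blobs(nw&(V>120)&(S<40),3):
        v,u=np.nonzero(mm);print('white',s,c.round(1),'z.091',toplane(im,c,.091,pose)[0,:2].round(4),'z.062',toplane(im,c,.062,pose)[0,:2].round(4))
    return m
E
python3 - <<'E'
from meas import *
for n in('w5','t5','top0'):
    im=load(n);p=im.get('pose');print(n);meas(im,p)
    h=cv2.cvtColor(im['frame'],cv2.COLOR_RGB2HSV).astype(int);H,S,V=[h[:,:,i] for i in range(3)]
    if n=='w5':
        for m,s,c in blobs(((H>160)|(H<8))&(S>50)&(S<140),100):
            if c[1]<230: print('pink',s,c,circ(im,m,.09,p)[:2])
        w=(V>225)&(S<30);w[:,:315]=0;w[:,412:]=0;w[:145]=0;w[215:]=0
        for m,s,c in blobs(w,150): print('plate',s,c,circ(im,m,.062,p)[:2])
im=load('w5');cv2.imwrite('pics/c5.png',cv2.resize(im['frame'][115:225,205:425,::-1],(800,400),interpolation=cv2.INTER_CUBIC))
E
```

```text
w5
red [272 143  13  13  95] [277.6 148.9] [0.5383 0.1381 0.0575] axis [0.63 0.78]
disc [ 226  150   54   57 1186] [252.7 183.4] [array([0.5121, 0.1069]), np.float64(0.0295)]
white [221 148  65  50 538] [252.9 172.6] z.091 [0.5122 0.1192] z.062 [0.512  0.1133]
white [242 159  13  26 128] [247.8 171.8] z.091 [0.5072 0.12  ] z.062 [0.5065 0.1142]
white [241 207  12   1  12] [246.5 207. ] z.091 [0.5057 0.0841] z.062 [0.5049 0.0745]
white [260 207   8   1   8] [263.5 207. ] z.091 [0.5227 0.0841] z.062 [0.5237 0.0745]
pink [361 180  35  37 897] [378.67001115 198.84392419] (array([0.63729201, 0.09240939]), np.float64(0.01808355808995331))
plate [ 322  148   81   51 1577] [358.16233354 166.96829423] (array([0.63082343, 0.09975134]), np.float64(0.041110340382839713))
t5
red [359 201   6   6  23] [361.6 203.5] [0.5383 0.1394 0.0575] axis [0.65 0.76]
disc [363 200  28  29 536] [376.9 215. ] [array([0.5154, 0.1031]), np.float64(0.034)]
white [370 215   9   5  21] [374. 217.] z.091 [0.5076 0.1201] z.062 [0.5084 0.1126]
white [364 219   2   2   4] [364.5 219.5] z.091 [0.5016 0.1407] z.062 [0.5023 0.1338]
top0
red [359 201   6   6  24] [361.7 203.6] [0.538  0.1392 0.0575] axis [0.66 0.75]
disc [362 203  29  26 499] [376.  215.3] [array([0.5123, 0.1086]), np.float64(0.0297)]
white [370 215   9   5  21] [374. 217.] z.091 [0.5076 0.1201] z.062 [0.5084 0.1126]
white [364 219   2   2   4] [364.5 219.5] z.091 [0.5016 0.1407] z.062 [0.5023 0.1338]
```

View pics/c5.png

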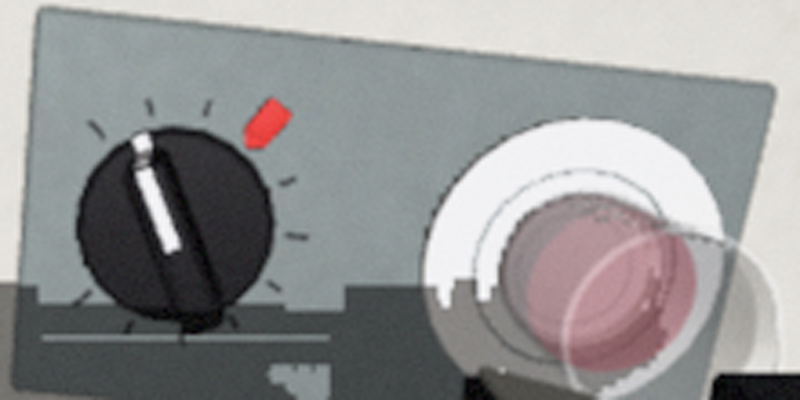

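Beaker stands upright within about 2 mm of the plate centre: its base outline is near-concentric with the plate rings. The pointer lies at about 111° and the marker at about 50° in world angles, so the dial needs about 61° clockwise. I'll pinch the bar high, which keeps the gripper body above the beaker.

```bash
python3 - <<'E'
from h import *
from plant import arm
A=(.5121,.1076)
q=lambda d:quat(np.radians(d))
arm.set_gripper(.05,25)
arm.move_ptp(tcp((*A,.16)),q(21))
arm.line_to(tcp((*A,.087)),q(21),feed=.08)
arm.sleep(.1);s=arm.read_state();print(s['time_s'],s['position'],s['ft_force'].round(2))
arm.set_gripper(.0,25);arm.sleep(.2)
s=arm.read_state();print(s['time_s'],s['position'],s['ft_force'].round(2),s['wrist_torque'].round(2),s['opening'])
for d in np.linspace(21,-40,8)[1:]:
    arm.move_ptp(tcp((*A,.087)),q(d));s=arm.read_state();print(round(d),s['position'].round(4),s['ft_force'].round(1),s['wrist_torque'].round(2),s['opening'].round(4))
    if np.abs(s['ft_force']).max()>25: break
arm.sleep(.3);s=arm.read_state();print(s['time_s'],np.degrees(np.arctan2(*Ro.from_quat(s['tcp_rot']).as_matrix()[[1,0],2])))
E
```

```text
16.925 [0.51234797 0.10762449 0.24652035] [0.46 0.   0.42]
17.8 [0.51160215 0.10736094 0.24595352] [-5.04 -1.4   5.41] [-0.43  1.07 -0.02] 0.012996644998956386Traceback (most recent call last):
  File "<stdin>", line 12, in <module>
AttributeError: 'float' object has no attribute 'round'
```

```bash
python3 - <<'E'
from h import *
from plant import arm
A=(.5121,.1076)
q=lambda d:quat(np.radians(d))
for d in np.linspace(21,-40,8)[1:]:
    arm.move_ptp(tcp((*A,.087)),q(d));s=arm.read_state();print(round(d),s['position'].round(4),s['ft_force'].round(1),s['wrist_torque'].round(2),round(s['opening'],4))
    if np.abs(s['ft_force']).max()>25: break
arm.sleep(.3);s=arm.read_state();print(s['time_s'],np.degrees(np.arctan2(*Ro.from_quat(s['tcp_rot']).as_matrix()[[1,0],2])))
E
```

```text
12 [0.5116 0.1074 0.2459] [-5.  -1.8  5. ] [-0.43  1.09 -0.06] 0.0129
4 [0.5116 0.1074 0.2459] [-5.2 -1.4  6.2] [-0.51  1.06  0.  ] 0.0127
-5 [0.5116 0.1074 0.2459] [-4.5 -1.   6.5] [-0.45  1.03 -0.07] 0.0132
-14 [0.5117 0.1074 0.2459] [-5.5 -1.4  5.4] [-0.54  1.06 -0.03] 0.0128
-23 [0.5117 0.1074 0.2459] [-5.2 -2.   6.4] [-0.49  1.03 -0.01] 0.0128
-31 [0.5117 0.1074 0.2459] [-5.1 -1.6  6.3] [-0.5   1.09 -0.07] 0.0128
-40 [0.5117 0.1074 0.2459] [-4.1 -2.2  6.2] [-0.5   1.17 -0.06] 0.0129
20.1 -39.92151696549859
```

```bash
python3 - <<'E'
from meas import *
from plant import arm
arm.set_gripper(.05);arm.sleep(.2);s=arm.read_state();print(s['ft_force'].round(2))
p=s['position'];arm.line_to([p[0],p[1],p[2]+.08],feed=.1)
arm.move_ptp(tcp((.5122,.1073,.23)),quat(0));arm.sleep(.3)
im=shot(arm,'w6');meas(im,im['pose'])
cv2.imwrite('pics/c6.png',cv2.resize(im['frame'][115:225,205:425,::-1],(800,400),interpolation=cv2.INTER_CUBIC))
print(arm.read_state()['time_s'])
E
```

```text
[ 0.09 -0.16 -0.26]
red [273 143  13  13  91] [278.6 149.2] [0.5382 0.1381 0.0575] axis [0.64 0.76]
disc [227 151  54  54 809] [253.  182.6] [array([0.5112, 0.1074]), np.float64(0.0293)]
white [222 148  65  52 679] [258.4 172.7] z.091 [0.5165 0.1195] z.062 [0.5168 0.1135]
white [236 205   4   2   6] [237.8 205.3] z.091 [0.496  0.0863] z.062 [0.4942 0.0768]
white [242 205  13   3  37] [248. 206.] z.091 [0.5062 0.0856] z.062 [0.5054 0.076 ]
white [257 205  14   3  40] [263.2 206. ] z.091 [0.5213 0.0856] z.062 [0.5222 0.076 ]
22.9583
```

View pics/c6.png

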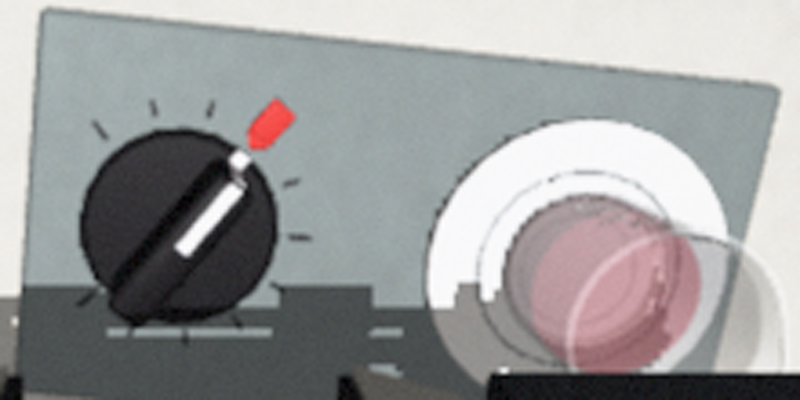

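```bash
python3 - <<'E'
from meas import *
from plant import arm
im=load('w6');A=np.array([.5119,.1076])
t=toplane(im,[271,159],.062,im['pose'])[0,:2]-A;r=toplane(im,[278.6,149.2],.0575,im['pose'])[0,:2]-A
print(np.degrees([np.arctan2(t[1],t[0]),np.arctan2(r[1],r[0])]),np.hypot(*t))
arm.move_ptp(tcp((.42,.45,.25)),quat(0));arm.sleep(.3)
i=arm.get_image('top');meas(i)
h=cv2.cvtColor(i['frame'],cv2.COLOR_RGB2HSV).astype(int);H,S,V=[h[:,:,k] for k in range(3)]
w=np.zeros(H.shape,bool);w[140:190,355:410]=1
for m,s,c in blobs(w&((H>160)|(H<8))&(S>50),50): print('pink',s,c,circ(i,m,.09)[:2])
cv2.imwrite('pics/t6.png',cv2.resize(i['frame'][130:245,335:420,::-1],(444,600),interpolation=cv2.INTER_CUBIC))
s=arm.get_image('scene');cv2.imwrite('pics/s6.png',cv2.resize(s['frame'][110:270,180:400,::-1],(800,582)))
print(arm.read_state()['time_s'])
E
```

```text
[48.74549592 49.18434878] 0.027559558298474625
red [359 201   6   6  23] [361.6 203.5] [0.5383 0.1394 0.0575] axis [0.65 0.76]
disc [363 203  26  26 493] [375.8 216.2] [array([0.5116, 0.1092]), np.float64(0.0291)]
white [366 207   2   2   4] [366.5 207.5] z.091 [0.5278 0.1365] z.062 [0.5293 0.1294]
white [371 208   9   8  22] [375.1 211.5] z.091 [0.5196 0.1177] z.062 [0.5208 0.1101]
pink [377 151  19  21 272] [386.23161765 160.74264706] (array([0.63125115, 0.09515387]), np.float64(0.021614184453982905))
24.6917
```

View pics/t6.png

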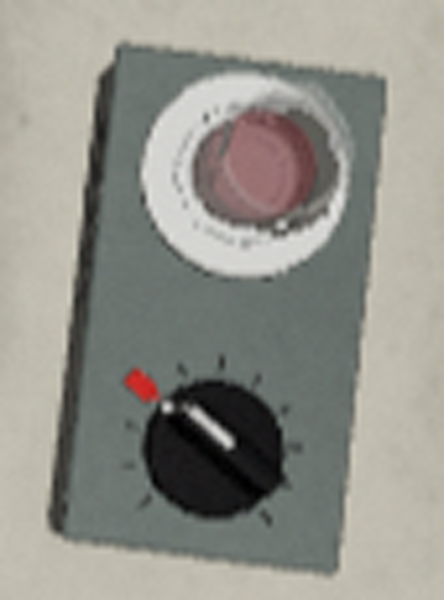

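View pics/s6.png

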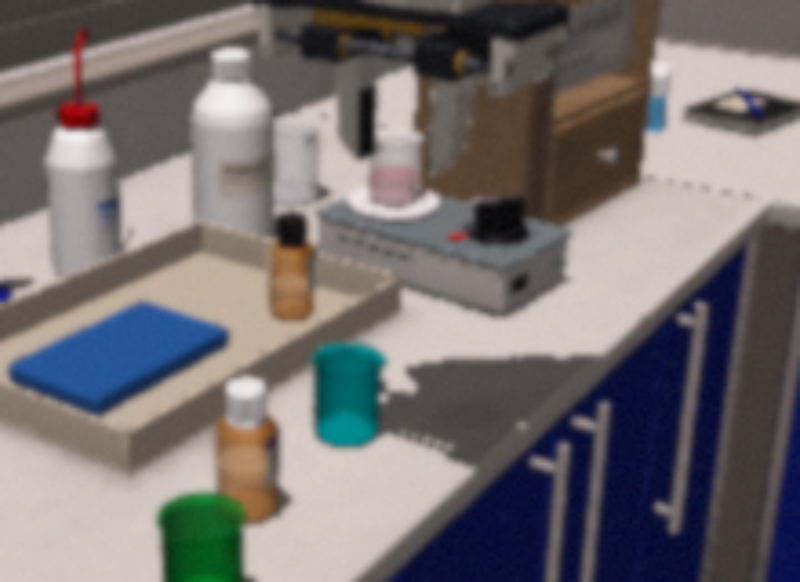

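The beaker stands upright on the plate (crop 255,165), its centre about 1 mm from the plate's centre. The pointer tip (crop 167,407) points at the red tab (crop 142,385), and the bottles haven't moved. I'm handing in.

```bash
python3 -c "
from plant import arm
arm.close_job()"
```

```text
the job is handed in; nothing more can be done
```

The pink beaker is standing upright on the stirrer plate, and the dial is turned to the red marker. I handed the job in at about 24.7 s; the interface reports no verdict.

- **Beaker:** I lifted it by its wall and lowered it until the wrist force showed contact at the expected height, then released it. The last top view puts its centre about 1 mm from the plate's centre.
- **Dial:** I pinched the grip bar and turned it about 61° clockwise, then let go. The wrist view put the pointer at 48.7° and the marker at 49.2°. The top view agreed to within a few degrees, against a tolerance of about 8.6°.
- **Surroundings:** both brown bottles look unmoved in the pictures, though I did not measure their positions. The gripper was clear of everything when I handed in.
- **Disagreements:** the fit on the pink filling in one wrist picture put the beaker about 7 mm off centre. The beaker's near wall blurs the view there, and both its base outline and the top view showed it within about 2 mm. One script also stopped on a printing error before the dial had turned noticeably; I carried on from that pose.

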